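Reject the selector lever with a worn pivot

ROBOT

A 6-joint arm with a two-finger parallel gripper is mounted at the origin on the work surface. World frame = base frame: x ahead of the robot, y to its left, z up, the work surface at z = 0. Lengths are in m, angles in degrees, forces in N, time in s.
With the tool pointing down it reaches from about 0.35 to 0.775 m from the base axis. Payload 7.3 kg.
Tool frame: the origin (TCP) lies midway between the tips of the shut fingers; the grasp point (between the pads) lies 19 mm behind it (manip.grip_point_offset is the distance from the TCP to the grasp point, in m); x points along the fingers, y is the direction in which the jaws open and shut, and the axes are right-handed (so a half turn about x gives the same grasp; the last joint's range is limited). The gripper opens to 92 mm and grips with 3 to 60 N. Pads are 19 mm wide; open, the fingers measure 130 mm over their backs; the gripper's body (75 mm by 190 mm) begins 47 mm behind the grasp point.
Start: joints at [-79.412, 19.595, 87.324, -0, 73.075, -8.365], TCP at [0.171, -0.497, 0.227] pointing down, gripper open.
Joint ranges: [-145.02, 145.02], [-44.19, 115.74], [2.07, 154.8], [-57.11, 237.11], [16.16, 152.29], [-177.93, 177.93]. Speed limits (degrees/s): [147.25, 147.25, 180, 180, 180, 180].

INTERFACE

Orientations are given as a 3x3 rotation matrix whose columns are the frame's x, y, z axes.
In Python, from rig import manip, eyes gives the robot as it stands.
- The arm moves only by the tool move_arm, never from a script. Its argument "moves" is a list that holds one entry, the list of rows, each a list of 5 numbers: the shift along the world's x, y, z in mm, then the turn about the world's z in degrees, then the opening, from -1 (shut) to 1 (fully open). A call has 1 to 5 rows; each row is the pose to reach, as a shift and turn from the pose commanded when the call began; what a row does not reach only later rows make up. A row lasts 1/8 s, in which the tool goes at most 62.5 mm and 10.7 degrees, less where a joint would pass 70% of its speed; a pose out of reach is approached as far as the arm can. A call with a gripper value outside its range is refused whole. The fingers move at their own pace and stop on an object; "squeeze" is the grip in N (left out, the last holds). Time passes only in rows, so rows that repeat a pose let the fingers close. It gives the time, the measured TCP pose, the force and the opening at its end, in the units of the state.
- manip.get_state(): the state, without advancing time (a new reading comes with each control period).
- eyes.get_image(name): name is "side" or "top" or "wrist"; returns the picture (420x560x3 uint8, red, green, blue); there is no depth.
- eyes.camera_info(name): a dict with "fov_y" (degrees; the focal length in pixels is half the picture's height over the tangent of half this angle, whatever the lens; pixels are square), "cx", "cy" (the principal point, pixels), "k1" (the pictures are not rectified: a ray, as slopes to the right and down, at radius r is drawn at 1 + k1 r^2 times it, then the intrinsics apply), "rvec" (rotation vector, rad) and "tvec" (3), from world to camera coordinates, as OpenCV has them. Camera axes: x right, y down, z forward; pixel columns grow to the right and rows downward; lengths in m; the calibration is good to about 2 mm. A picture is of the moment at which its call begins: read the wrist's pose just before it. camera_info takes no time and is no camera call; for the wrist camera it gives the pose at the moment of the call.
- manip.sign_off(): hands the job in, once; it reports no verdict.
The state is a dict: "time_s": time; "q": joint angles; "dq": joint speeds; "joint_torque": joint torques, N m; "tcp_pos": TCP position; "orientation": TCP orientation; "wrist_force": force on the tool from outside, world axes, zero at the start; "wrist_torque": the same for the moment, N m; "gripper_width": opening from 0.0 (shut) to 1.0 (fully open).
Only numpy, scipy, OpenCV 4.12 (cv2) and the standard library are available. Lean on these libraries where they do the work, as an engineer would, in place of code of your own. Each camera call takes 0.05 s, during which the arm holds its last target. There are 200 camera calls.

TASK

One of the three gear-selector levers bolted to the bench has a worn, sloppy pivot: find it by feel, rocking each tan knob gently within its play, first away from the robot to its stop and then back to its near stop, without forcing any lever against its stops, and leave all three levers drawn back against their near stops. Then slip the red reject ring over the knob of the loose lever so that it lies flat on that housing, and let go. Leave the other things on the bench where they are.

Things in the scene. Friction and masses are not known exactly. Their poses are not given: they have to be found in the camera images.
- housing_a: One of three identical grey-green cast housings, fixed to the bench: foot 100 x 90 x 14 mm, round turret on it with a flat top face of 76 mm diameter, 60 mm above the bench. Origin: centre of its underside, on the turret's axis; z up. Its x axis points away from the robot (turned up to 0.45 rad) and is the direction in which its lever rocks.
- housing_b: One of three identical grey-green cast housings, fixed to the bench: foot 100 x 90 x 14 mm, round turret on it with a flat top face of 76 mm diameter, 60 mm above the bench. Origin: centre of its underside, on the turret's axis; z up. Its x axis points away from the robot (turned up to 0.45 rad) and is the direction in which its lever rocks.
- housing_c: One of three identical grey-green cast housings, fixed to the bench: foot 100 x 90 x 14 mm, round turret on it with a flat top face of 76 mm diameter, 60 mm above the bench. Origin: centre of its underside, on the turret's axis; z up. Its x axis points away from the robot (turned up to 0.45 rad) and is the direction in which its lever rocks.
- knob_a (a point): Centre of the tan bakelite ball knob (32 mm across) of that housing's lever, about 105 mm above the bench; stem 12 mm across. The pivot is 85 mm below, on the housing's axis, 20 mm above the bench. The stops yield about 4 N per mm at the knob and spring back: 5 to 8 N is enough, 20 N (5 mm past a stop) too much. Pinched hard, it turns stiffly.
- knob_b (a point): Centre of the tan bakelite ball knob (32 mm across) of that housing's lever, about 105 mm above the bench; stem 12 mm across. The pivot is 85 mm below, on the housing's axis, 20 mm above the bench. The stops yield about 4 N per mm at the knob and spring back: 5 to 8 N is enough, 20 N (5 mm past a stop) too much. Pinched hard, it turns stiffly.
- knob_c (a point): Centre of the tan bakelite ball knob (32 mm across) of that housing's lever, about 105 mm above the bench; stem 12 mm across. The pivot is 85 mm below, on the housing's axis, 20 mm above the bench. The stops yield about 4 N per mm at the knob and spring back: 5 to 8 N is enough, 20 N (5 mm past a stop) too much. Pinched hard, it turns stiffly.
- lever_a (a joint): Lean of that lever about its housing's y axis, rad: 0 upright, growing away from the robot. Friction (0.7 N at the knob) keeps it where it is left. Between its stops a sound lever's knob travels about 4 mm, the loose one's about 19 mm. Where the play lies differs between levers (sound ones may lean up to 3 degrees either way), so the lean at the start tells nothing.
- lever_b (a joint): Lean of that lever about its housing's y axis, rad: 0 upright, growing away from the robot. Friction (0.7 N at the knob) keeps it where it is left. Between its stops a sound lever's knob travels about 4 mm, the loose one's about 19 mm. Where the play lies differs between levers (sound ones may lean up to 3 degrees either way), so the lean at the start tells nothing.
- lever_c (a joint): Lean of that lever about its housing's y axis, rad: 0 upright, growing away from the robot. Friction (0.7 N at the knob) keeps it where it is left. Between its stops a sound lever's knob travels about 4 mm, the loose one's about 19 mm. Where the play lies differs between levers (sound ones may lean up to 3 degrees either way), so the lean at the start tells nothing.
- ring: Loose red reject ring lying flat on the bench: 60 mm outer diameter, 48 mm bore, 20 mm high, 60 g. Origin: centre of its underside; z up. It is to end flat on the loose lever's housing, around the lever's stem.
- cone: Bystander: blackened synchro cone, 68 mm across, 34 mm high, loose; origin at the centre of its underside.
- spare_knob: Bystander: loose tan bakelite gear knob lying on the bench by itself, without lever, 34 mm across and 34 mm high; origin at the centre of its underside.
- caliper_jaws: Bystander: nickel-plated caliper jaw set lying flat, 100 x 62 x 8 mm; origin on its underside near the middle of the beam.
- pin_block: Bystander: dark wooden block, 90 x 50 x 22 mm, loose; origin at the centre of its underside.
- oil_can: Bystander: green can, 60 mm across, 120 mm high, loose; origin at the centre of its underside.
Things that resemble listed ones, but are neither listed nor needed, are in the scene too. What is shaped like the housing_b but pink is not meant.

How it is judged (in metres and radians):
On the way, in this order (a step that is already met when the one before it is completed fails the run):
1. the loose lever has been pushed away to its far stop (value of joint lever_b above 0.05 rad), for 0.05 s.
2. all three levers are drawn back against their near stops, the ring not yet taken (value of joint lever_a below 0.014 rad and value of joint lever_b below -0.128 rad and value of joint lever_c below -0.036 rad and distance of ring from where it was at the start of the episode below 0.05 m), for 0.1 s.
At the end, for the whole second after the job is handed in: The red ring lies released and at rest, flat on top of the loose lever's housing (within 4 mm, tilt under 0.1 rad, centred within 30 mm) with the lever standing through it; the two sound levers still rest against their near stops (within about 1.5 mm at the knob) (horizontal distance between ring and housing_b below 0.03 m and z of ring in the frame of housing_b between 0.055 and 0.064 m and angle between ring's own z axis and vertical below 0.1 rad and linear speed of ring below 0.02 m/s and value of joint lever_a below 0.018 rad and value of joint lever_c below -0.032 rad); the robot touches nothing.
It fails at once if a lever is forced more than 0.06 rad past a stop (5 mm at the knob, about 20 N) (value of joint lever_a above 0.11 rad or value of joint lever_a below -0.06 rad or value of joint lever_b above 0.13 rad or value of joint lever_b below -0.21 rad or value of joint lever_c above 0.06 rad or value of joint lever_c below -0.11 rad).
It fails at once if a bystander is moved by more than 30 mm (distance of any of cone, spare_knob, caliper_jaws, pin_block, oil_can from where it was at the start of the episode above 0.03 m).
It also fails if it takes over 61 s, if anything falls off the work surface, if the arm or the gripper's body presses on something with over 40 N, if the wrist force passes 120 N, or if a joint passes its speed limit or range.

## Working session

There is one attempt and no reset: what is moved stays moved. The work goes in short steps, Python scripts to look and compute and a tool call to move; the robot and the scene stay as the last step left them, time stands still between calls to the robot, and variables do not carry over. Pictures are saved under pics/ and viewed, about 8 in all and at most 12, crops included, and the job is handed in when it is done.

Besides the shell and the picture viewer there is one more tool, called as name(argument=value, ...) on one line, values as JSON. move_arm: Moves the arm, as the interface text tells. Its arguments: {"type":"object","properties":{"moves":{"type":"array"},"squeeze":{"type":"number"}},"required":["moves"]}

```bash
ls; mkdir -p pics; cat > h.py <<'E'
import numpy as np, cv2
from rig import manip, eyes
def cam(n):
    c=eyes.camera_info(n); f=210/np.tan(np.radians(c['fov_y'])/2)
    return c,f,cv2.Rodrigues(np.array(c['rvec'],float))[0],np.array(c['tvec'],float)
def ray(n,u,v):
    c,f,R,t=cam(n); x,y=(u-c['cx'])/f,(v-c['cy'])/f
    rd=np.hypot(x,y); r=rd
    for _ in range(30): r=rd/(1+c['k1']*r*r)
    s=r/rd if rd>0 else 1
    d=R.T@np.array([x*s,y*s,1]); return -R.T@t,d
def at(n,u,v,z):
    o,d=ray(n,u,v); return o+d*(z-o[2])/d[2]
def tri(n1,p1,n2,p2):
    o1,d1=ray(n1,*p1);o2,d2=ray(n2,*p2)
    s=np.linalg.lstsq(np.c_[d1,-d2],o2-o1,rcond=None)[0]
    a,b=o1+d1*s[0],o2+d2*s[1]; return (a+b)/2,np.linalg.norm(a-b)
def proj(n,P):
    c,f,R,t=cam(n); p=R@np.array(P,float)+t; x,y=p[:2]/p[2]; k=1+c['k1']*(x*x+y*y)
    return x*k*f+c['cx'],y*k*f+c['cy']
def snap(n,f):
    im=eyes.get_image(n); cv2.imwrite('pics/'+f,cv2.resize(im[:,:,::-1],(800,600),interpolation=cv2.INTER_CUBIC)); np.save('pics/'+f+'.npy',im)
E
python3 - <<'E'
from h import *
snap('top','t1.png');snap('side','s1.png')
s=manip.get_state();print(s['time_s'],s['tcp_pos'],s['orientation'],s['gripper_width'],manip.grip_point_offset)
for n in('top','side'):
  c,f,R,t=cam(n);print(n,c,-R.T@t)
E
```

```text
pics
0.1 [ 0.17047423 -0.49617886  0.22612604] [[-2.69978778e-04  3.24812675e-01 -9.45778332e-01]
 [ 1.32705533e-03 -9.45777417e-01 -3.24812739e-01]
 [-9.99999083e-01 -1.34279273e-03 -1.75704560e-04]] 1.000843288913615 0.0188
top {'fov_y': 53.149941566708016, 'cx': 283.2314812266263, 'cy': 208.66148392207273, 'k1': -0.09314093968592094, 'rvec': array([ 2.14254574, -2.03092509,  0.2426045 ]), 'tvec': array([-0.06037311,  0.52649298,  0.91033828])} [ 0.29515459 -0.04941956  1.00994903]
side {'fov_y': 43.567015036953556, 'cx': 283.5837076025611, 'cy': 209.9263285293182, 'k1': -0.14929080758095042, 'rvec': array([ 2.18421515, -0.1509564 ,  0.07644789]), 'tvec': array([-0.50614406,  0.10637076,  1.15383887])} [ 0.38172506 -0.9402641   0.75434082]
```

View pics/t1.png

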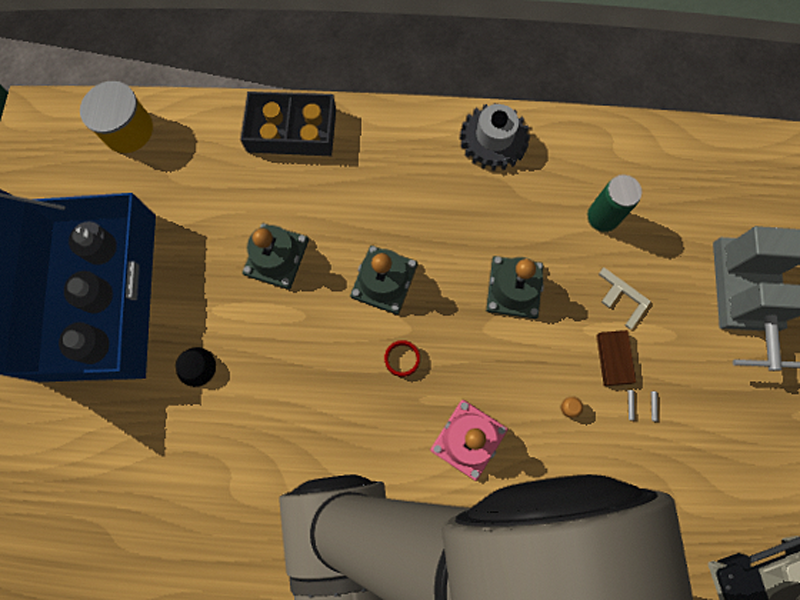

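View pics/s1.png

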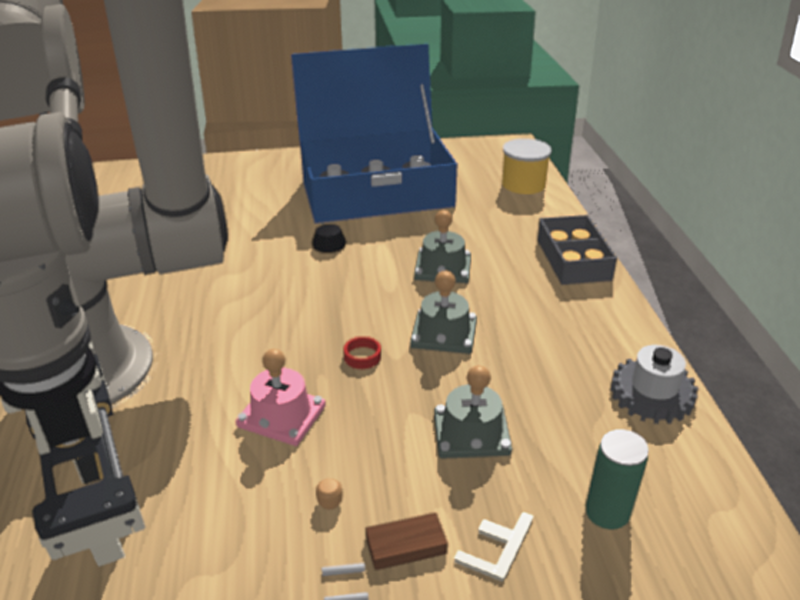

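Top (800x600): the three housings lie at about (275,257), (385,280) and (516,287), knobs at (262,238), (381,263) and (526,269). The ring is at (402,358) and the pink decoy at (470,440). The side view agrees.

```bash
python3 - <<'E'
from h import *
t=np.load('pics/t1.png.npy');s=np.load('pics/s1.png.npy')
def blobs(im,f,n):
    hsv=cv2.cvtColor(im,cv2.COLOR_RGB2HSV);H,S,V=[hsv[...,i].astype(int) for i in range(3)]
    m=f(H,S,V).astype(np.uint8); k,_,st,c=cv2.connectedComponentsWithStats(m)
    return [(c[i].round(1),st[i]) for i in range(1,k) if st[i][4]>25]
red=lambda H,S,V:((H<5)|(H>174))&(S>170)&(V>70)
for nm,im in(('top',t),('side',s)):
    print(nm,'red',blobs(im,red,nm))
kt=[(262,238),(381,263),(526,269)];ks=[(444,218),(445,281),(478,378)]
for a,b in zip(kt,ks):
    print(tri('top',np.array(a)*.7,'side',np.array(b)*.7))
    print(' t105',at('top',a[0]*.7,a[1]*.7,.105),im[int(b[1]*.7),int(b[0]*.7)])
cr=t[145:235,165:390];cv2.imwrite('pics/c1.png',cv2.resize(cr[:,:,::-1],None,fx=3.5,fy=3.5,interpolation=cv2.INTER_CUBIC))
E
```

```text
top red [(array([281.2, 250.7]), array([269, 239,  25,  24, 152], dtype=int32))]
side red [(array([253. , 243.2]), array([241, 237,  25,  14,  70], dtype=int32))]
(array([0.60699706, 0.20107802, 0.10609475]), np.float64(0.002486577701831232))
 t105 [0.60605857 0.20127445 0.105     ] [133 103  73]
(array([0.57427481, 0.00745435, 0.1045533 ]), np.float64(0.0005118722074669911))
 t105 [0.57386944 0.00741959 0.105     ] [133 103  75]
(array([ 0.57648034, -0.2217591 ,  0.10448177]), np.float64(0.00019901415186297805))
 t105 [ 0.57621519 -0.22165566  0.105     ] [132 102  73]
```

View pics/c1.png

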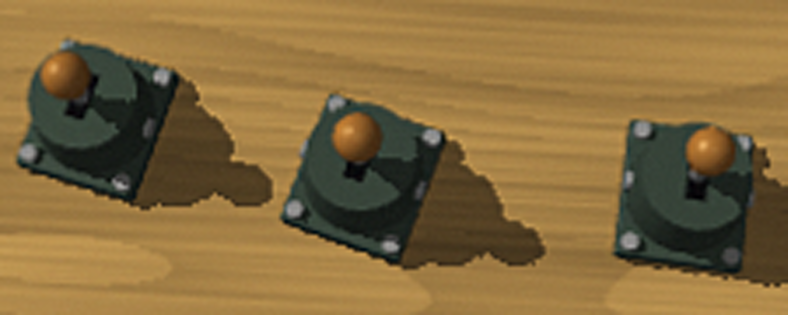

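Crop: the bolt heads show the foot corners, H1 (162,76),(29,153),(121,182); H2 (335,103),(432,137),(293,209),(390,245); H3 (642,129),(744,143),(629,241),(731,257).

```bash
python3 - <<'E'
from h import *
B=dict(H1=[None,(162,76),(29,153),(121,182)],H2=[(335,103),(432,137),(293,209),(390,245)],H3=[(642,129),(744,143),(629,241),(731,257)])
K=dict(H1=(.607,.201),H2=(.5743,.0075),H3=(.5765,-.2218))
for n,l in B.items():
    P=[None if p is None else at('top',(p[0]+.5)/3.5+165-.5,(p[1]+.5)/3.5+145-.5,.017)[:2] for p in l]
    ax=[];c=[]
    if P[0] is not None: ax.append(P[0]-P[2]); c.append((P[0]+P[3])/2)
    ax.append(P[1]-P[3]); c.append((P[1]+P[2])/2)
    side=P[2]-P[3]; a=sum(ax); c=sum(c)/len(c)
    th=np.degrees(np.arctan2(a[1],a[0])); th2=np.degrees(np.arctan2(side[1],side[0]))-90
    t=np.radians((th+th2)/2); d=np.array(K[n])-c
    print(n,c.round(4),'ax',th.round(1),th2.round(1),'knob off along/across mm',(1e3*d@[np.cos(t),np.sin(t)]).round(1),(1e3*d@[-np.sin(t),np.cos(t)]).round(1),[np.linalg.norm(x).round(3) for x in ax])
print('ring',at('top',281.2,250.7,.02),at('side',253,243.2,.018))
E
```

```text
H1 [0.6092 0.2007] ax -14.9 -14.7 knob off along/across mm -2.2 -0.2 [np.float64(0.083)]
H2 [0.5756 0.0076] ax -17.2 -17.8 knob off along/across mm -1.2 -0.5 [np.float64(0.083), np.float64(0.084)]
H3 [ 0.5739 -0.2203] ax -5.8 -6.2 knob off along/across mm 2.8 -1.2 [np.float64(0.082), np.float64(0.084)]
ring [ 0.43700219 -0.03207932  0.02      ] [ 0.43809925 -0.03043582  0.018     ]
```

move_arm(moves=[[[406, 275, 0, 65, 1], [406, 275, 0, 65, 1], [406, 275, 0, 65, 1], [406, 275, 0, 65, 1], [406, 275, 0, 65, 1]]], squeeze=20)

```text
time_s: 0.72
tcp_pos: [0.4306, -0.3199, 0.2265]
orientation: [[-0.0, 0.956, -0.292], [0.0, -0.292, -0.956], [-1.0, -0.0, -0.0]]
wrist_force: [0.6, -1.1, 0.3]
gripper_width: 1.001
```

move_arm(moves=[[[146, 99, 0, 11, 1], [146, 99, 0, 11, 1], [146, 99, 0, 11, 1], [146, 99, -100, 11, 1], [146, 99, -100, 11, 1]]])

```text
time_s: 1.35
tcp_pos: [0.5746, -0.2207, 0.1235]
orientation: [[-0.003, 0.994, -0.109], [0.002, -0.109, -0.994], [-1.0, -0.003, -0.001]]
wrist_force: [0.7, -0.3, -0.2]
gripper_width: 1.002
```

move_arm(moves=[[[1, -1, -38, 0, 1], [1, -1, -38, 0, 0.05], [1, -1, -38, 0, 0.05], [1, -1, -38, 0, 0.05], [1, -1, -38, 0, 0.05]]])

```text
time_s: 1.98
tcp_pos: [0.5768, -0.2236, 0.0902]
orientation: [[0.002, 0.994, -0.11], [-0.001, -0.11, -0.994], [-1.0, 0.002, 0.001]]
wrist_force: [0.7, -0.2, 0.4]
gripper_width: 0.614
```

move_arm(moves=[[[2, 0, -2, 0, 0.05], [4, -0.5, -2, 0, 0.05], [5, -0.5, -2, 0, 0.05], [5, -0.5, -2, 0, 0.05]]])

```text
time_s: 2.48
tcp_pos: [0.5813, -0.2238, 0.0867]
orientation: [[0.0, 0.994, -0.11], [0.0, -0.11, -0.994], [-1.0, 0.0, -0.0]]
wrist_force: [0.7, 0.0, -0.1]
gripper_width: 0.522
```

```bash
python3 - <<'E'
from h import *
s=manip.get_state();print(s['tcp_pos'],s['wrist_force'],s['gripper_width'])
a=eyes.get_image('wrist');b=eyes.get_image('side')[220:320,260:400]
np.save('pics/w.npy',a)
cv2.imwrite('pics/w1.png',np.hstack([a,cv2.resize(b,(560,420))])[:,:,::-1][::1,::1].copy())
im=cv2.imread('pics/w1.png');cv2.imwrite('pics/w1.png',cv2.resize(im,(800,300)))
E
```

```text
[ 0.58133515 -0.22380257  0.08665287] [ 0.73555662  0.0437727  -0.08965071] 0.5218525852659386
```

View pics/w1.png

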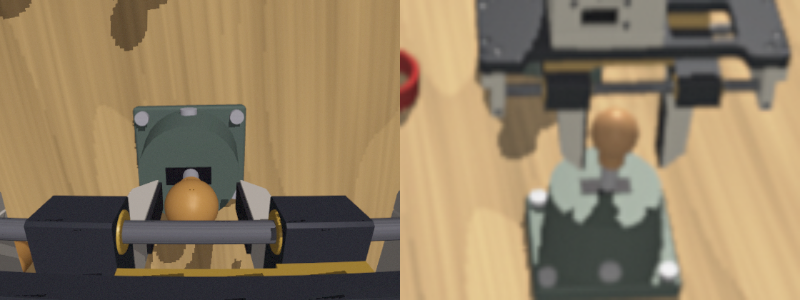

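The knob sits between the fingers with a gap on both sides. The baseline force is about 0.7 N in x.

move_arm(moves=[[[2, -0.2, 0, 0, 0.05], [3, -0.3, 0, 0, 0.05], [3, -0.3, 0, 0, 0.05]]])

```text
time_s: 2.95
tcp_pos: [0.5843, -0.2241, 0.0867]
orientation: [[0.0, 0.994, -0.11], [-0.0, -0.11, -0.994], [-1.0, 0.0, 0.0]]
wrist_force: [-0.8, -0.2, -0.4]
gripper_width: 0.525
```

move_arm(moves=[[[1, -0.1, 0, 0, 0.05], [2, -0.2, 0, 0, 0.05], [2, -0.2, 0, 0, 0.05]]])

```text
time_s: 3.32
tcp_pos: [0.5859, -0.2242, 0.0867]
orientation: [[-0.001, 0.994, -0.11], [0.0, -0.11, -0.994], [-1.0, -0.001, -0.0]]
wrist_force: [-2.1, 0.7, 1.2]
gripper_width: 0.522
```

move_arm(moves=[[[1, -0.1, 0, 0, 0.05], [1, -0.1, 0, 0, 0.05]]])

```text
time_s: 3.58
tcp_pos: [0.586, -0.2242, 0.0866]
orientation: [[-0.003, 0.994, -0.11], [0.001, -0.11, -0.994], [-1.0, -0.003, -0.0]]
wrist_force: [-6.8, 0.6, 2.8]
gripper_width: 0.526
```

move_arm(moves=[[[-7, 0.7, 0, 0, 0.05], [-14, 1.5, 0, 0, 0.05], [-17, 1.8, 0, 0, 0.05], [-18, 1.9, 0, 0, 0.05], [-18, 1.9, 0, 0, 0.05]]])

```text
time_s: 4.2
tcp_pos: [0.5694, -0.2225, 0.0868]
orientation: [[0.0, 0.994, -0.11], [-0.0, -0.11, -0.994], [-1.0, 0.0, 0.0]]
wrist_force: [-0.3, 0.6, 0.8]
gripper_width: 0.522
```

move_arm(moves=[[[-1, 0.1, 0, 0, 0.05], [-2, 0.2, 0, 0, 0.05], [-2, 0.2, 0, 0, 0.05]]])

```text
time_s: 4.58
tcp_pos: [0.5673, -0.2223, 0.0868]
orientation: [[0.0, 0.994, -0.11], [-0.0, -0.11, -0.994], [-1.0, 0.0, 0.0]]
wrist_force: [0.0, 0.3, 0.1]
gripper_width: 0.523
```

move_arm(moves=[[[-1, 0.1, 0, 0, 0.05], [-2, 0.2, 0, 0, 0.05], [-2, 0.2, 0, 0, 0.05]]])

```text
time_s: 4.95
tcp_pos: [0.5652, -0.2221, 0.0868]
orientation: [[0.0, 0.994, -0.11], [0.0, -0.11, -0.994], [-1.0, 0.0, -0.0]]
wrist_force: [1.2, -1.0, 0.5]
gripper_width: 0.523
```

move_arm(moves=[[[-1, 0.1, 0, 0, 0.05], [-1, 0.1, 0, 0, 0.05]]])

```text
time_s: 5.2
tcp_pos: [0.565, -0.2221, 0.0868]
orientation: [[0.002, 0.994, -0.11], [-0.0, -0.11, -0.994], [-1.0, 0.002, 0.0]]
wrist_force: [5.4, -0.5, -1.2]
gripper_width: 0.525
```

H3's knob travelled about 5 mm including compliance, so it is sound and now rests at its near stop. Next is H2.

move_arm(moves=[[[8, -1, 0, 0, 0.05], [8, -1, 48, 0, 0.05], [10, 60, 48, -10, 0.05], [10, 120, 48, -11, 0.05], [10, 180, 48, -11, 0.05]]])

```text
time_s: 5.82
tcp_pos: [0.5738, -0.0404, 0.1347]
orientation: [[-0.001, 0.954, -0.299], [-0.0, -0.299, -0.954], [-1.0, -0.001, 0.0]]
wrist_force: [1.3, -0.0, -1.0]
gripper_width: 0.52
```

move_arm(moves=[[[0, 49.5, 0, 0, 0.05], [0, 49.5, 0, 0, 0.05], [0, 49.5, -46, 0, 0.05], [0, 49.5, -48, 0, 0.05], [0, 49.5, -48, 0, 0.05]]])

```text
time_s: 6.45
tcp_pos: [0.5747, 0.0067, 0.0874]
orientation: [[0.0, 0.954, -0.299], [-0.0, -0.299, -0.954], [-1.0, 0.0, 0.0]]
wrist_force: [0.5, -0.2, 0.6]
gripper_width: 0.526
```

move_arm(moves=[[[4, -1.2, 0, 0, 0.05], [6.7, -2.1, 0, 0, 0.05], [8.6, -2.7, 0, 0, 0.05], [8.6, -2.7, 0, 0, 0.05]]])

```text
time_s: 6.95
tcp_pos: [0.5831, 0.0047, 0.0869]
orientation: [[0.001, 0.955, -0.298], [-0.0, -0.298, -0.955], [-1.0, 0.001, -0.0]]
wrist_force: [0.3, 0.9, -0.5]
gripper_width: 0.527
```

move_arm(moves=[[[1, -0.3, 0, 0, 0.05], [1.9, -0.6, 0, 0, 0.05], [1.9, -0.6, 0, 0, 0.05]]])

```text
time_s: 7.32
tcp_pos: [0.5848, 0.0042, 0.0867]
orientation: [[0.0, 0.955, -0.298], [-0.0, -0.298, -0.955], [-1.0, 0.0, 0.0]]
wrist_force: [-0.2, -0.3, -0.3]
gripper_width: 0.524
```

move_arm(moves=[[[1, -0.3, 0, 0, 0.05], [1, -0.3, 0, 0, 0.05]]])

```text
time_s: 7.58
tcp_pos: [0.5859, 0.0039, 0.0867]
orientation: [[0.0, 0.955, -0.298], [-0.0, -0.298, -0.955], [-1.0, 0.0, -0.0]]
wrist_force: [-0.1, 0.3, -0.1]
gripper_width: 0.523
```

move_arm(moves=[[[1, -0.3, 0, 0, 0.05], [1, -0.3, 0, 0, 0.05]]])

```text
time_s: 7.82
tcp_pos: [0.5869, 0.0036, 0.0867]
orientation: [[0.0, 0.955, -0.298], [-0.0, -0.298, -0.955], [-1.0, 0.0, -0.0]]
wrist_force: [-0.5, -0.0, 0.5]
gripper_width: 0.526
```

move_arm(moves=[[[1, -0.3, 0, 0, 0.05], [1, -0.3, 0, 0, 0.05]]])

```text
time_s: 8.07
tcp_pos: [0.5879, 0.0033, 0.0867]
orientation: [[0.0, 0.955, -0.298], [-0.0, -0.298, -0.955], [-1.0, 0.0, -0.0]]
wrist_force: [-0.1, -0.2, -0.3]
gripper_width: 0.525
```

move_arm(moves=[[[1, -0.3, 0, 0, 0.05], [1, -0.3, 0, 0, 0.05]]])

```text
time_s: 8.32
tcp_pos: [0.5888, 0.003, 0.0867]
orientation: [[0.0, 0.955, -0.298], [-0.0, -0.298, -0.955], [-1.0, 0.0, 0.0]]
wrist_force: [-1.3, 0.6, 0.8]
gripper_width: 0.522
```

move_arm(moves=[[[1, -0.3, 0, 0, 0.05], [1, -0.3, 0, 0, 0.05]]])

```text
time_s: 8.57
tcp_pos: [0.589, 0.0029, 0.0866]
orientation: [[-0.002, 0.955, -0.298], [0.0, -0.298, -0.955], [-1.0, -0.002, 0.0]]
wrist_force: [-5.1, 0.9, 2.8]
gripper_width: 0.522
```

Stop felt after about 7 mm of forward knob travel, so H2 looks loose. Drawing it back now.

move_arm(moves=[[[-8, 2.5, 0, 0, 0.05], [-16, 5, 0, 0, 0.05], [-22, 6.9, 0, 0, 0.05], [-28, 8.7, 0, 0, 0.05], [-28, 8.7, 0, 0, 0.05]]])

```text
time_s: 9.2
tcp_pos: [0.5612, 0.0116, 0.0868]
orientation: [[-0.0, 0.955, -0.298], [0.0, -0.298, -0.955], [-1.0, -0.0, 0.0]]
wrist_force: [0.3, 0.6, -0.4]
gripper_width: 0.528
```

move_arm(moves=[[[-2, 0.6, 0, 0, 0.05], [-3, 0.9, 0, 0, 0.05], [-3, 0.9, 0, 0, 0.05]]])

```text
time_s: 9.57
tcp_pos: [0.5588, 0.0123, 0.0867]
orientation: [[-0.0, 0.955, -0.298], [-0.0, -0.298, -0.955], [-1.0, -0.0, 0.0]]
wrist_force: [0.1, 0.3, -0.1]
gripper_width: 0.525
```

move_arm(moves=[[[-1, 0.3, 0, 0, 0.05], [-2, 0.6, 0, 0, 0.05], [-2, 0.6, 0, 0, 0.05]]])

```text
time_s: 9.95
tcp_pos: [0.5567, 0.0129, 0.0867]
orientation: [[-0.0, 0.955, -0.298], [-0.0, -0.298, -0.955], [-1.0, -0.0, 0.0]]
wrist_force: [0.4, -0.7, 0.0]
gripper_width: 0.529
```

move_arm(moves=[[[-1, 0.3, 0, 0, 0.05], [-1, 0.3, 0, 0, 0.05]]])

```text
time_s: 10.2
tcp_pos: [0.5557, 0.0133, 0.0867]
orientation: [[-0.0, 0.955, -0.298], [-0.0, -0.298, -0.955], [-1.0, -0.0, 0.0]]
wrist_force: [-0.0, 0.0, 0.1]
gripper_width: 0.526
```

move_arm(moves=[[[-1, 0.3, 0, 0, 0.05], [-1, 0.3, 0, 0, 0.05]]])

```text
time_s: 10.45
tcp_pos: [0.5552, 0.0134, 0.0868]
orientation: [[0.001, 0.955, -0.298], [-0.0, -0.298, -0.955], [-1.0, 0.001, -0.0]]
wrist_force: [3.3, -2.9, -0.8]
gripper_width: 0.523
```

H2's total travel is about 19 mm, so it is the loose one, and it is now at its near stop. Next is H1.

move_arm(moves=[[[-0.5, 0.2, 0, 0, 0.05], [7.6, -2.4, 0, 0, 0.05], [7.6, -2.4, 48, 0, 0.05], [20, 55, 48, 2.5, 0.05], [40, 110, 48, 2.5, 0.05]]])

```text
time_s: 11.08
tcp_pos: [0.5951, 0.1242, 0.1356]
orientation: [[0.0, 0.966, -0.257], [0.0, -0.257, -0.966], [-1.0, -0.0, -0.0]]
wrist_force: [0.7, -0.4, 0.1]
gripper_width: 0.523
```

move_arm(moves=[[[10, 60, 0, 0, 0.05], [12.4, 77.3, 0, 0, 0.05], [12.4, 77.3, 0, 0, 0.05], [12.4, 77.3, -46, 0, 0.05], [12.4, 77.3, -48, 0, 0.05]]])

```text
time_s: 11.7
tcp_pos: [0.6047, 0.1983, 0.0836]
orientation: [[-0.008, 0.966, -0.258], [-0.002, -0.258, -0.966], [-1.0, -0.007, 0.004]]
wrist_force: [-0.1, 0.1, -0.6]
gripper_width: 0.524
```

move_arm(moves=[[[3, -0.8, 0, 0, 0.05], [6, -1.6, 0, 0, 0.05], [7, -1.9, 0, 0, 0.05], [7, -1.9, 0, 0, 0.05]]])

```text
time_s: 12.2
tcp_pos: [0.6145, 0.1989, 0.0874]
orientation: [[0.001, 0.967, -0.256], [0.0, -0.256, -0.967], [-1.0, 0.001, -0.0]]
wrist_force: [0.4, -0.9, -0.1]
gripper_width: 0.523
```

move_arm(moves=[[[1, -0.3, 0, 0, 0.05], [2, -0.6, 0, 0, 0.05], [2, -0.6, 0, 0, 0.05]]])

```text
time_s: 12.58
tcp_pos: [0.6162, 0.1984, 0.0867]
orientation: [[-0.0, 0.967, -0.256], [-0.0, -0.256, -0.967], [-1.0, -0.0, 0.0]]
wrist_force: [-0.6, -0.4, -0.0]
gripper_width: 0.526
```

move_arm(moves=[[[1, -0.3, 0, 0, 0.05], [1, -0.3, 0, 0, 0.05]]])

```text
time_s: 12.82
tcp_pos: [0.6165, 0.1983, 0.0866]
orientation: [[-0.002, 0.967, -0.256], [0.0, -0.256, -0.967], [-1.0, -0.001, 0.0]]
wrist_force: [-4.4, 1.1, 1.7]
gripper_width: 0.523
```

move_arm(moves=[[[-7, 1.9, 0, 0, 0.05], [-14, 3.7, 0, 0, 0.05], [-18, 4.8, 0, 0, 0.05], [-18, 4.8, 0, 0, 0.05]]])

```text
time_s: 13.32
tcp_pos: [0.599, 0.2029, 0.0869]
orientation: [[0.0, 0.967, -0.256], [-0.0, -0.256, -0.967], [-1.0, 0.0, -0.0]]
wrist_force: [-0.1, 0.0, -0.2]
gripper_width: 0.527
```

move_arm(moves=[[[-1, 0.3, 0, 0, 0.05], [-2, 0.6, 0, 0, 0.05], [-2, 0.6, 0, 0, 0.05]]])

```text
time_s: 13.7
tcp_pos: [0.5973, 0.2034, 0.0868]
orientation: [[0.0, 0.967, -0.256], [-0.0, -0.256, -0.967], [-1.0, 0.0, -0.0]]
wrist_force: [1.7, -0.4, 1.9]
gripper_width: 0.525
```

move_arm(moves=[[[-1, 0.3, 0, 0, 0.05], [-1, 0.3, 0, 0, 0.05]]])

```text
time_s: 13.95
tcp_pos: [0.5963, 0.2037, 0.0868]
orientation: [[0.0, 0.967, -0.256], [-0.0, -0.256, -0.967], [-1.0, 0.0, -0.0]]
wrist_force: [0.8, -0.4, 0.4]
gripper_width: 0.522
```

move_arm(moves=[[[-1, 0.3, 0, 0, 0.05], [-1, 0.3, 0, 0, 0.05]]])

```text
time_s: 14.2
tcp_pos: [0.5961, 0.2037, 0.0869]
orientation: [[0.002, 0.967, -0.256], [-0.0, -0.256, -0.967], [-1.0, 0.002, -0.0]]
wrist_force: [4.7, -1.7, -1.3]
gripper_width: 0.527
```

All three levers are at their near stops. Next is the ring, with the jaws turned to about -40° so the gripper body clears H2.

move_arm(moves=[[[7.6, -2, 0, 0, 0.05], [7.6, -2, 60, 0, 0.3], [-25, -45, 60, -10, 1], [-58, -95, 60, -20, 1], [-92, -145, 60, -25, 1]]])

```text
time_s: 14.82
tcp_pos: [0.5019, 0.0579, 0.1468]
orientation: [[-0.001, 0.766, -0.643], [0.0, -0.643, -0.766], [-1.0, -0.0, 0.0]]
wrist_force: [0.7, -1.3, -0.3]
gripper_width: 0.912
```

move_arm(moves=[[[-35, -48, 0, 0, 1], [-65.8, -89.9, 0, 0, 1], [-65.8, -89.9, -50, 0, 1], [-65.8, -89.9, -70, 0, 1], [-65.8, -89.9, -70, 0, 1]]])

```text
time_s: 15.45
tcp_pos: [0.4363, -0.0307, 0.0757]
orientation: [[-0.004, 0.768, -0.641], [0.001, -0.641, -0.768], [-1.0, -0.004, 0.002]]
wrist_force: [-0.0, -0.4, -0.6]
gripper_width: 1.0
```

```bash
python3 - <<'E'
from h import *
s=manip.get_state();print(s['time_s'],s['tcp_pos'],s['gripper_width'])
c,f,R,t=cam('wrist')
w=eyes.get_image('wrist'); im=cv2.resize(w,(560,420))
tt=eyes.get_image('top');
hsv=cv2.cvtColor(w,cv2.COLOR_RGB2HSV).astype(int)
m=((hsv[...,0]<5)|(hsv[...,0]>174))&(hsv[...,1]>150)&(hsv[...,2]>60)
v,u=np.nonzero(m);print(len(u),u.min(),u.max(),v.min(),v.max())
P=np.array([at('wrist',a,b,.02)[:2] for a,b in zip(u,v)])
print(P.min(0),P.max(0),((P.min(0)+P.max(0))/2), proj('wrist',(.4375,-.031,.02)))
cr=tt[130:290,150:400]
cv2.imwrite('pics/w2.png',cv2.resize(np.hstack([w,cv2.resize(cr,(560,420))]),(800,300))[:,:,::-1])
E
```

```text
15.45 [ 0.43629892 -0.03073791  0.07572303] 0.9998359087972564
3680 235 331 177 272Traceback (most recent call last):
  File "<stdin>", line 9, in <module>
  File "h.py", line 13, in at
    o,d=ray(n,u,v); return o+d*(z-o[2])/d[2]
        ~~~^^^^^^^
  File "h.py", line 7, in ray
    c,f,R,t=cam(n); x,y=(u-c['cx'])/f,(v-c['cy'])/f
            ~~~^^^
  File "h.py", line 4, in cam
    c=eyes.camera_info(n); f=210/np.tan(np.radians(c['fov_y'])/2)
ValueError: time passes only in moves, steps and waits
```

```bash
sed -i 's/^def cam(n):/import functools\n@functools.cache\ndef cam(n):/' h.py; python3 - <<'E'
from h import *
cam('wrist');w=eyes.get_image('wrist');tt=eyes.get_image('top')
hsv=cv2.cvtColor(w,cv2.COLOR_RGB2HSV).astype(int)
m=((hsv[...,0]<5)|(hsv[...,0]>174))&(hsv[...,1]>150)&(hsv[...,2]>60)
v,u=np.nonzero(m)
P=np.array([at('wrist',a,b,.02)[:2] for a,b in zip(u,v)])
print(P.min(0),P.max(0),((P.min(0)+P.max(0))/2), proj('wrist',(.4375,-.031,.02)))
cr=tt[130:290,150:400]
cv2.imwrite('pics/w2.png',cv2.resize(np.hstack([w,cv2.resize(cr,(560,420))]),(800,300))[:,:,::-1])
E
```

```text
[ 0.41058756 -0.06084749] [4.70319687e-01 1.20963470e-04] [ 0.44045362 -0.03036327] (np.float64(276.92578670576603), np.float64(231.1994413312552))
```

View pics/w2.png

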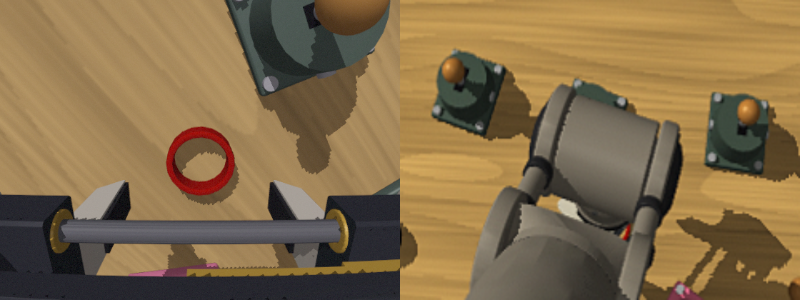

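Wrist view: the ring lies between the open fingers, centre about (0.440,-0.030). Descending.

move_arm(moves=[[[2, 0.5, -40, 0, 1], [2, 0.5, -68, 0, 1], [2, 0.5, -72.5, 0, 1], [2, 0.5, -72.5, 0, 1], [2, 0.5, -72.5, 0, 1]]], squeeze=12)

```text
time_s: 16.27
tcp_pos: [0.4403, -0.0306, 0.0054]
orientation: [[0.002, 0.768, -0.64], [-0.001, -0.64, -0.768], [-1.0, 0.002, -0.001]]
wrist_force: [0.3, 0.1, -0.3]
gripper_width: 0.997
```

move_arm(moves=[[[0, 0, 0, 0, 0.15], [0, 0, 0, 0, 0.15], [0, 0, 0, 0, 0.15], [0, 0, 0, 0, 0.15], [0, 0, 0, 0, 0.15]]])

```text
time_s: 16.9
tcp_pos: [0.4394, -0.0304, 0.0043]
orientation: [[0.0, 0.768, -0.64], [-0.0, -0.64, -0.768], [-1.0, 0.0, -0.0]]
wrist_force: [-0.4, -0.5, 1.8]
gripper_width: 0.654
```

move_arm(moves=[[[0, 0, 50, 0, 0.0], [0, 0, 110, 0, 0.0], [0, 0, 140, 0, 0.0], [60, 19, 140, 0, 0.0], [100, 32, 140, 0, 0.0]]])

```text
time_s: 17.52
tcp_pos: [0.5414, 0.0021, 0.1451]
orientation: [[0.002, 0.768, -0.641], [-0.0, -0.641, -0.768], [-1.0, 0.002, -0.001]]
wrist_force: [0.3, -0.1, -0.3]
gripper_width: 0.655
```

move_arm(moves=[[[26, 8.5, 0, 0, 0.0], [26, 8.5, 0, 0, 0.0], [26, 8.5, 0, 0, 0.0]]])

```text
time_s: 17.9
tcp_pos: [0.5643, 0.01, 0.1437]
orientation: [[-0.002, 0.768, -0.64], [0.0, -0.64, -0.768], [-1.0, -0.001, 0.001]]
wrist_force: [-1.2, 0.6, -0.7]
gripper_width: 0.657
```

```bash
python3 - <<'E'
from h import *
s=manip.get_state();print(s['tcp_pos'],s['gripper_width'],s['wrist_force'])
c=cam('wrist');w=eyes.get_image('wrist');b=eyes.get_image('side')
cv2.imwrite('pics/w3.png',cv2.resize(np.hstack([w,cv2.resize(b[130:280,220:420],(560,420))]),(800,300))[:,:,::-1])
E
```

```text
[0.56426021 0.01002606 0.14366371] 0.657473032846189 [-1.22689313  0.57548575 -0.73681238]
```

View pics/w3.png

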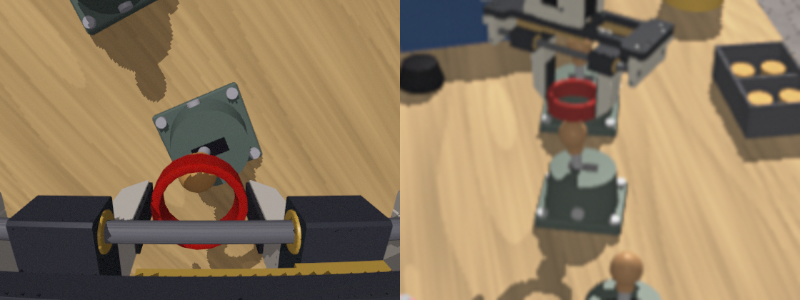

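The ring is held flat just above H2's leaning knob. Calculated knob centre (0.563,0.011) against ring centre (0.565,0.010), so it goes straight down.

move_arm(moves=[[[-0.5, 0.3, -15, 0, 0.0], [-0.5, 0.3, -30, 0, 0.0], [-0.5, 0.3, -45, 0, 0.0], [-0.5, 0.3, -45, 0, 0.0]]])

```text
time_s: 18.5
tcp_pos: [0.5637, 0.0105, 0.0973]
orientation: [[-0.004, 0.768, -0.641], [0.0, -0.641, -0.768], [-1.0, -0.003, 0.002]]
wrist_force: [0.3, 0.0, -0.5]
gripper_width: 0.659
```

move_arm(moves=[[[0, 0, -15, 0, 0.0], [0, 0, -28, 0, 0.0], [0, 0, -33, 0, 0.0], [0, 0, -33, 0, 0.0]]])

```text
time_s: 19.0
tcp_pos: [0.5647, 0.0104, 0.0658]
orientation: [[-0.001, 0.768, -0.641], [0.0, -0.641, -0.768], [-1.0, -0.001, 0.001]]
wrist_force: [1.3, 0.3, -0.9]
gripper_width: 0.657
```

move_arm(moves=[[[0, 0, -1, 0, 0.0], [0, 0, -1, 0, 0.0]]])

```text
time_s: 19.25
tcp_pos: [0.5651, 0.0104, 0.0656]
orientation: [[0.001, 0.768, -0.64], [-0.0, -0.64, -0.768], [-1.0, 0.001, -0.0]]
wrist_force: [0.2, -0.6, -0.8]
gripper_width: 0.655
```

move_arm(moves=[[[0, 0, -1, 0, 0.0], [0, 0, -1, 0, 0.0], [0, 0, -1, 0, 0.5], [0, 0, -1, 0, 0.8], [0, 0, -1, 0, 0.8]]])

```text
time_s: 19.88
tcp_pos: [0.5649, 0.0104, 0.0643]
orientation: [[0.0, 0.768, -0.641], [-0.0, -0.641, -0.768], [-1.0, 0.0, 0.0]]
wrist_force: [0.4, -0.7, 0.6]
gripper_width: 0.883
```

move_arm(moves=[[[0, 0, 0, 0, 0.8], [0, 0, 30, 0, 0.8], [0, 0, 80, 0, 0.8], [-60, 0, 140, 0, 0.8], [-120, 0, 150, 0, 0.8]]])

```text
time_s: 20.5
tcp_pos: [0.462, 0.0102, 0.2108]
orientation: [[0.005, 0.768, -0.64], [-0.001, -0.64, -0.768], [-1.0, 0.004, -0.002]]
wrist_force: [-0.3, -0.0, 0.3]
gripper_width: 0.897
```

move_arm(moves=[[[-60, 0, 20, 0, 0.8], [-120, -40, 20, 0, 0.8], [-120, -100, 20, 0, 0.8], [-120, -160, 20, 0, 0.8], [-120, -160, 20, 0, 0.8]]])

```text
time_s: 21.12
tcp_pos: [0.3412, -0.1533, 0.2288]
orientation: [[0.001, 0.763, -0.646], [-0.002, -0.646, -0.763], [-1.0, 0.002, 0.001]]
wrist_force: [-0.2, 0.5, -0.4]
gripper_width: 0.903
```

```bash
python3 - <<'E'
from h import *
s=manip.get_state();print(s['time_s'],s['tcp_pos'],s['gripper_width'],s['wrist_force'])
t=eyes.get_image('top');b=eyes.get_image('side')
for n,im in(('top',t),('side',b)):
    hsv=cv2.cvtColor(im,cv2.COLOR_RGB2HSV).astype(int)
    m=((hsv[...,0]<5)|(hsv[...,0]>174))&(hsv[...,1]>150)&(hsv[...,2]>60); v,u=np.nonzero(m)
    if len(u): print(n,len(u),u.min(),u.max(),v.min(),v.max(),at(n,(u.min()+u.max())/2,(v.min()+v.max())/2,.08 if n=='top' else .07))
cv2.imwrite('pics/f.png',cv2.resize(np.hstack([cv2.resize(t[120:300,150:390],(560,420)),cv2.resize(b[130:340,250:390],(560,420*2))[200:620]]),(800,300))[:,:,::-1])
E
```

```text
21.125 [ 0.34117115 -0.15334923  0.22882756] 0.9032915758214783 [-0.22686451  0.46064102 -0.37406363]
top 187 254 279 180 204 [0.562528   0.00823384 0.08      ]
side 270 294 318 200 219 [0.56322686 0.00886388 0.07      ]
```

View pics/f.png

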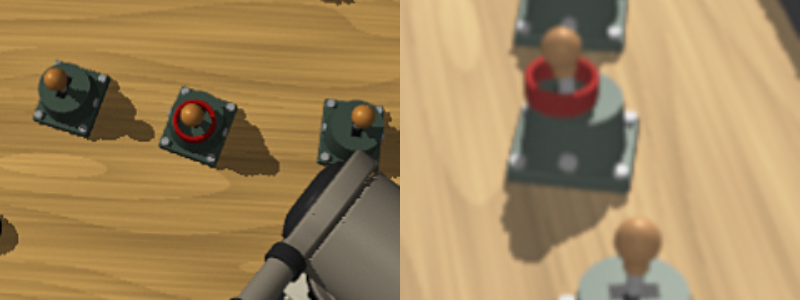

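The ring lies flat around the stem on H2 at about (0.563,0.009), roughly 13 mm from the housing axis. The gripper is clear and empty.

```bash
python3 -c "
from rig import manip
print(manip.sign_off())"
```

```text
the job is handed in; nothing more can be done
None
```

The loose lever is the middle one. Its knob travelled about 19 mm between stops, and the other two travelled about 5 mm each, including the give in the arm and stops. I rocked each lever out to its far stop and back to its near stop, and the push on the stops never read above about 7.5 N. All three were left drawn back before I took the ring.

The red ring is now over the middle lever's knob, released and lying flat on that housing. I then handed the job in at about 21 s.

- **Ring position:** the final pictures from both cameras show it flat around the stem, about 13 mm from the housing axis (the limit is 30 mm).
- **Robot clear:** the gripper was open, away from everything, and reading no contact force.
- **Not checked:** I left the two sound levers alone after drawing them back, but I did not measure their lean again. The bystanders were not checked in the final pictures either, though the arm never went near them.
- **Checks that failed:** one measuring script stopped on a camera read and I reran it. None of my checks disagreed.

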